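Clamp a paint tin in the disperser's pot clamp

ROBOT

A 6-joint arm with a two-finger parallel gripper is mounted at the origin on the work surface. World frame = base frame: x ahead of the robot, y to its left, z up, the work surface at z = 0. Lengths are in m, angles in rad, forces in N, time in s.
With the tool pointing down it reaches from about 0.35 to 0.8 m from the base axis. Payload 7.3 kg.
Tool frame: the origin (TCP) lies midway between the tips of the shut fingers; the grasp point (between the pads) lies 19 mm behind it; z points along the fingers, y is the line along which they close (so a half turn about z gives the same grasp; the last joint's range is limited). The gripper opens to 85 mm and grips with 20 to 120 N. Pads are 22 mm wide; open, the fingers measure 114 mm over their backs; the gripper's body (76 mm by 85 mm) begins 54 mm behind the grasp point. The pads swing forward as they close: fully open they stand 13 mm farther back than shut.
Start: joints at [1.203, 0.342, 1.524, -0, 1.275, -0.146], TCP at [0.115, 0.512, 0.231] pointing down, gripper open.
Joint ranges: [-2.53, 2.53], [-0.77, 2.02], [0.04, 2.7], [-1, 4.14], [0.28, 2.66], [-3.11, 3.11]. Speed limits (rad/s): [2.57, 2.57, 3.14, 3.14, 3.14, 3.14].

INTERFACE

Orientations are given as a unit quaternion [x, y, z, w].
In Python, from rig import status, vision, job gives the robot as it stands.
- The arm moves only by the tool drive_tool, never from a script. Its argument "series" is a list of rows, each an object of numbers: "ax", "ay", "az": the turn, a rotation vector about the world's x, y, z in rad; "x", "y", "z": the shift along the world's x, y, z in cm; "hand": the finger opening in cm, from 0 to 8.54. In form: [{"ax": .., "ay": .., "az": .., "x": .., "y": .., "z": .., "hand": ..}, ...]. A call has exactly 10 rows; each row shifts and turns the commanded pose from where the row before left it; what a row does not reach is not made up. A row lasts 1/12 s, in which the tool goes at most 41.7 mm and 7.16 degrees, less where a joint would pass 70% of its speed; a pose out of reach is approached as far as the arm can. A call with a gripper value outside its range is refused whole. The fingers move at their own pace and stop on an object; "squeeze" is the grip in N (left out, the last holds). Time passes only in rows, so rows that do not move let the fingers close, or fill a call up. It gives the time, the measured TCP pose, the force, the opening and the grip force at its end, in the units of the state.
- status.get_state(): the state, without advancing time (a new reading comes with each control period).
- vision.camera(name): name is "scene" or "top" or "wrist"; returns the picture (480x640x3 uint8, red, green, blue); there is no depth.
- vision.get_calibration(name): a dict with "fx", "fy", "cx", "cy" (pixels), "world_from_camera" (4x4, takes a point from camera to world coordinates); the wrist camera has in their place "tool_from_camera" (4x4, takes a point from camera to tool coordinates, whose origin is the TCP and whose axes are the flange's). Camera axes: x right, y up, looking along -z (the intrinsics and any distortion apply to the point x, -y, -z); pixel columns grow to the right and rows downward; lengths in m; the calibration is good to about 2 mm. The wrist camera is an equidistant fisheye: a pixel r from the principal point sees the ray r / f radians off the axis. A picture is of the moment at which its call begins: read the wrist's pose just before it. get_calibration takes no time and is no camera call.
- job.job_done(): hands the job in; it is judged then, once.
The state is a dict: "time": time; "q": joint angles; "joint_vel": joint speeds; "tau": joint torques, N m; "eef_pos": TCP position; "orientation": TCP orientation; "ft_force": force on the tool from outside, world axes, zero at the start; "torque": the same for the moment, N m; "opening": finger opening in m; "finger_force": force on a finger pad.
Only numpy, scipy, OpenCV 4.12 (cv2) and the standard library are available. Lean on these libraries where they do the work, as an engineer would, in place of code of your own. Each camera call takes 0.05 s, during which the arm holds its last target. There are 200 camera calls.

TASK

Get the tin with the blue lid ready for mixing: stand it upright on the bed of the blue pot clamp, between the two jaws and let go of it, then wind the crank clockwise until the moving jaw has pushed the tin right up against the fixed jaw and grips it firmly. If the jaws are too close together for the tin, wind them open first. Leave the white jar, the amber bottle and the pink cup standing where they are.

Things in the scene. Friction and masses are not known exactly. Their poses are not given: they have to be found in the camera images.
- clamp: Blue pot clamp (small vise), bolted down. Origin: table level under its middle; x runs along the screw from crank end to fixed jaw, z up. Bed: x -117 to 118, y +-50, top z 20 mm. Fixed jaw: x 91 to 118, y +-45, top z 96 mm; its flat face looks to -x at x = 91. Bearing block at the crank end: x -95 to -70, y +-35, top z 93 mm. The bed between the jaws is flat and clear.
- seat (a point): Point on the bed top (z 20 mm) on the clamp's centre line, at clamp x = 60 mm, 31 mm in front of the fixed jaw's face; the clamped tin's axis ends about here. Fixed on the clamp.
- pad_face (a point): Middle of the front (+x) face of the moving jaw's black rubber pad (80 mm wide, z 28 to 94 mm, yellow strip along its top), at z 80 mm. The jaw opening is the clamp-x distance from here to the fixed jaw's face; 105 mm fully open. The blue moving jaw behind the pad is 90 mm wide, top z 94 mm.
- pad (a joint): How far the sprung rubber pad is pushed back into the moving jaw: 0 (free) to 0.010 m (bottomed); 2.5 N per mm on top of 2.5 N preload. Pushing the tin along the bed pushes it back 2 mm at most; with the tin against the fixed jaw, 4 mm or more is a firm grip.
- crank (a joint): Turn of the crank, rad, 0 to 14.5 (2.3 turns); grows clockwise seen from the crank end (looking along clamp +x) and closes the jaw 25 mm a turn (0: opening 105 mm). At whole turns the handle is straight above the axis, a quarter turn later it points to clamp -y. Stays where it is left, even under load; takes 3 to 8 N at the handle, much more once the pad has bottomed.
- axle (a point): Point on the crank's axis of rotation (parallel to clamp x, 80 mm above the table), at clamp x = -150 mm, so in the plane of the circle that handle describes. Fixed on the clamp.
- handle (a point): On the axis of the crank's red free-spinning handle sleeve: 18 mm across, 72 mm long, parallel to clamp x, 36 mm off the axle; it reaches 37 mm from here towards the clamp, 35 mm outward. The steel crank arm (9 mm thick) is 40 mm from here, clamp side. Pinch here from above, fingers closing along clamp y, and carry it round in a vertical circle, tool kept pointing down.
- tin: Closed metal paint tin, 60 mm in diameter, 110 mm tall, plain metal with white band and flat blue lid, about 0.4 kg, loose. Origin: centre of its underside; z up.
- jar: Bystander: white plastic jar with white lid, 64 mm in diameter, 85 mm tall, loose. Origin: centre of its underside.
- bottle: Bystander: amber bottle with a white cap, 60 mm in diameter, 165 mm tall, loose. Origin: centre of its underside.
- cup: Bystander: pink open cup, 70 mm across at the rim, 85 mm tall, loose. Origin: centre of its underside.
There are look-alikes about, which are no part of the job. Of the things like the tin, leave any that is red; of the rest the larger one is meant.

How it is judged:
By the outcome, as a careful person would: the job done as asked, in the order asked, and still so for the second after the job is handed in, with the robot touching nothing.
It also fails if it takes over 72 s, if anything falls off the work surface, if the arm or the gripper's body presses on something with over 40 N, if the wrist force passes 120 N, or if a joint passes its speed limit or range.

## Working session

There is one attempt and no reset: what is moved stays moved. The work goes in short steps, Python scripts to look and compute and a tool call to move; the robot and the scene stay as the last step left them, time stands still between calls to the robot, and variables do not carry over. Pictures are saved under pics/ and viewed, at most 10 in all, crops included, and the job is handed in when it is done.

Besides the shell and the picture viewer there is one more tool, called after ">>>" as name(argument=value, ...), one argument or row to a line, values as JSON. drive_tool: Moves the arm, as the interface text tells. Its arguments: {"type":"object","properties":{"series":{"type":"array","items":{"type":"object","properties":{"ax":{"type":"number"},"ay":{"type":"number"},"az":{"type":"number"},"x":{"type":"number"},"y":{"type":"number"},"z":{"type":"number"},"hand":{"type":"number"}}}},"squeeze":{"type":"number"}},"required":["series"]}

```bash
mkdir -p pics
cat > h.py <<'E'
import numpy as np, cv2
from rig import status, vision, job
def snap(n,f):
    im=vision.camera(n); cv2.imwrite(f'pics/{f}.png',im[:,:,::-1]); return im
def ray(n,u,v):
    c=vision.get_calibration(n)
    d=np.array([(u-c['cx'])/c['fx'],-(v-c['cy'])/c['fy'],-1]); T=np.array(c['world_from_camera'])
    return T[:3,3],T[:3,:3]@d
def at(n,u,v,z):
    o,d=ray(n,u,v); return o+d*(z-o[2])/d[2]
def proj(n,p):
    c=vision.get_calibration(n);T=np.array(c['world_from_camera'])
    q=T[:3,:3].T@(np.array(p)-T[:3,3]); return c['cx']+c['fx']*q[0]/-q[2], c['cy']-c['fy']*q[1]/-q[2]
E
python3 - <<'E'
from h import *
snap('top','top0');snap('scene','scene0')
for n in('top','scene','wrist'):
    c=vision.get_calibration(n);print(n,{k:np.round(v,3).tolist() if not isinstance(v,str) else v for k,v in c.items()})
print(status.get_state())
E
```

```text
top {'fx': 582.57, 'fy': 582.57, 'cx': 314.107, 'cy': 234.622, 'world_from_camera': [[-0.003, 0.989, -0.146, 0.392], [-1.0, -0.002, 0.007, 0.05], [0.006, 0.146, 0.989, 1.28], [0.0, 0.0, 0.0, 1.0]]}
scene {'fx': 453.182, 'fy': 453.182, 'cx': 320.823, 'cy': 237.92, 'world_from_camera': [[-0.762, -0.342, 0.55, 1.039], [0.647, -0.434, 0.627, 0.581], [0.024, 0.833, 0.552, 0.59], [0.0, 0.0, 0.0, 1.0]]}
wrist {'fx': 371.648, 'fy': 371.648, 'cx': 319.16, 'cy': 245.282, 'tool_from_camera': [[-0.0, 0.951, 0.31, 0.079], [1.0, 0.0, -0.0, -0.0], [-0.0, 0.31, -0.951, -0.141], [0.0, 0.0, 0.0, 1.0]]}
{'time': 0.1, 'q': array([ 1.20299473e+00,  3.42658786e-01,  1.52486237e+00, -4.86932853e-06,
        1.27542891e+00, -1.45974239e-01]), 'joint_vel': array([-0.00059117, -0.00106875, -0.00241809, -0.00075541, -0.00124856,
       -0.0016778 ]), 'tau': array([ 1.95706569e-03, -4.34447658e+01, -2.46492809e+01, -2.16218887e-04,
        4.65738398e-03,  5.93957770e-05]), 'eef_pos': array([0.11534997, 0.51182386, 0.23071312]), 'orientation': array([ 1.10685680e-01,  9.93855231e-01, -6.57030606e-04, -1.70188905e-04]), 'ft_force': array([-0.49451586, -0.79572395, -0.17248092]), 'torque': array([0.01148784, 0.0018373 , 0.01871909]), 'finger_force': 0.0, 'opening': 0.08535710528510815}
```

View pics/top0.png

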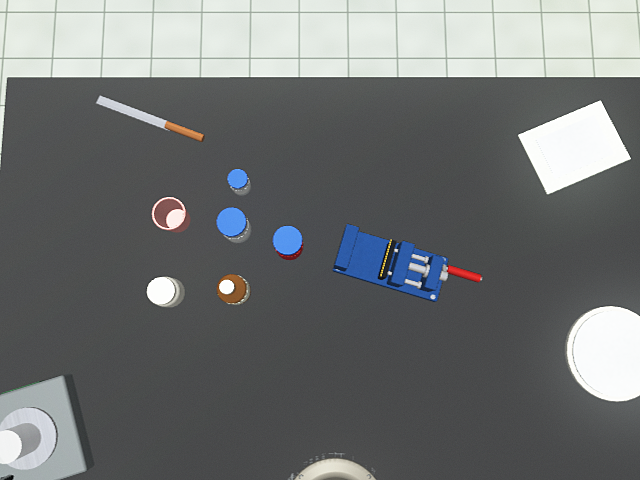

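View pics/scene0.png

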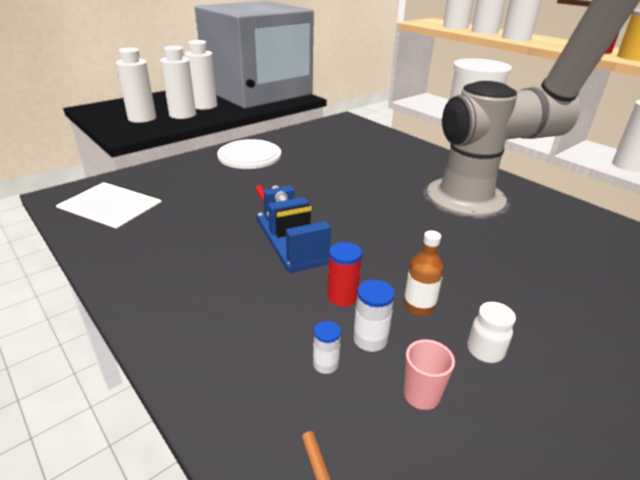

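Candidates for the tin in top view: blue lid at (232,222) with a white-banded metal body, small blue lid at (238,179), and blue lid on a red body at (288,240). The description points to (232,222), the larger of the two that aren't red. I'll check it and the clamp close up.

Run:
```python
from h import *
a=cv2.imread('pics/top0.png');b=cv2.imread('pics/scene0.png')
A=cv2.resize(a[215:310,325:495],None,fx=4.7,fy=4.7,interpolation=cv2.INTER_CUBIC)
cv2.imwrite('pics/cropA.png',A)
B=cv2.resize(b[180:390,240:460],None,fx=2.8,fy=2.8,interpolation=cv2.INTER_CUBIC)
cv2.imwrite('pics/cropB.png',B)
print(at('top',232,222,.11),at('scene',375.5,293,.11),at('top',238,179,.07), at('top',288,240,.11))
```

```text
[0.59062944 0.20868329 0.11      ] [0.59594938 0.21564383 0.11      ] [0.69020685 0.20294423 0.07      ] [0.55335528 0.09461454 0.11      ]
```

View pics/cropA.png

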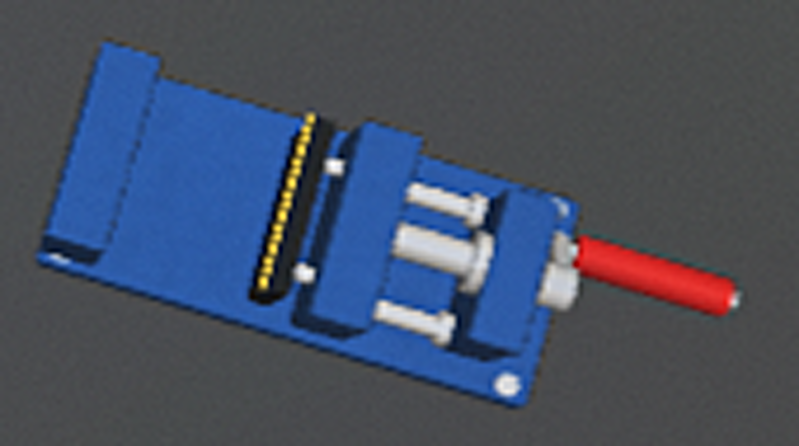

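View pics/cropB.png

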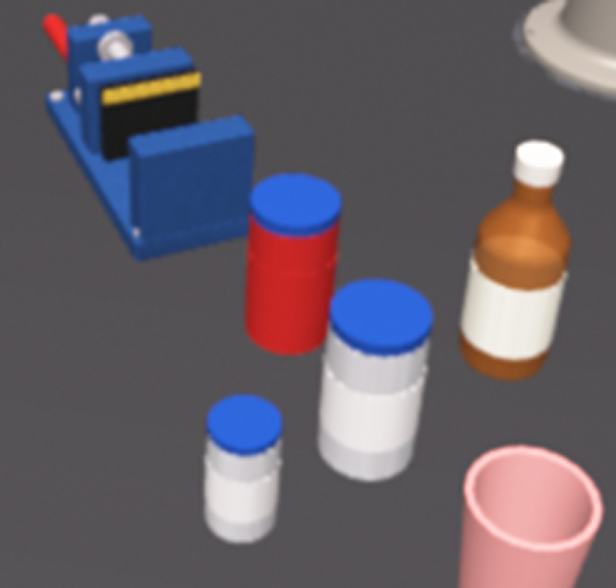

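The crop confirms the choice: a metal body with a white band and the large blue lid. Next I'll fit the clamp pose.

```bash
cat >> h.py <<'E'
def W(c,p):
    s,k=np.sin(c[2]),np.cos(c[2]); return np.array([c[0]+k*p[0]-s*p[1],c[1]+s*p[0]+k*p[1],p[2]])
E
python3 - <<'E'
from h import *
from scipy.optimize import least_squares as LS
P=[((105,42),(118,-45,96)),((160,60),(91,-45,96)),((45,235),(118,45,96)),((102,250),(91,45,96)),((38,262),(118,50,20)),((522,405),(-117,50,20)),((577,203),(-117,-50,20))]
px=lambda u:(u[0]/4.7+325-.4,u[1]/4.7+215-.4)
f=lambda c:np.concatenate([np.subtract(proj('top',W(c,np.array(p)/1e3)),px(u)) for u,p in P])
r=LS(f,[.5,-.1,1.5]);c=r.x;print(c,np.round(r.fun,1))
def cl(u,z):
    p=at('top',*px(u),z)[:2]-c[:2];s,k=np.sin(c[2]),np.cos(c[2]);return np.round(1e3*np.array([k*p[0]+s*p[1],-s*p[0]+k*p[1]]),1)
print('pad',cl((307,113),.094),cl((259,288),.094))
for z in(.044,.06,.08,.1,.116):print(z,cl((582,252),z),cl((728,298),z))
for n,p in dict(seat=(.06,0,.02),axle=(-.15,0,.08)).items():print(n,W(c,p))
B=lambda u,v:(240+u/2.8,180+v/2.8)
# check with scene: fixed jaw top corner
print(proj('scene',W(c,(.118,.045,.096))),B(254,120),proj('scene',W(c,(.118,-.045,.096))),B(131,138))
q=status.get_state()['q']
E
```

```text
[ 0.51290883 -0.12448042  1.27501806] [-0.7 -0.5  0.1 -0.6 -0.3  0.1  0.2  0.7 -0.9 -0.2  0.7  0.9  0.9 -0.4]
pad [ 22.7 -40.1] [21.9 39.8]
0.044 [-118.5  -23.6] [-187.2  -22.5]
0.06 [-115.3  -21.1] [-183.1  -20.1]
0.08 [-111.2  -18. ] [-177.9  -17. ]
0.1 [-107.2  -15. ] [-172.8  -13.9]
0.116 [-104.   -12.5] [-168.6  -11.5]
seat [ 0.5303979  -0.06708588  0.02      ]
axle [ 0.46918617 -0.26796675  0.08      ]
(np.float64(330.5623071664628), np.float64(226.69248549785092)) (330.7142857142857, 222.85714285714286) (np.float64(289.2815457019783), np.float64(235.40983080998794)) (286.7857142857143, 229.28571428571428)
```

>>> drive_tool(
  series=[
    {"x":3,"y":-1.9,"z":0.3,"az":-0.12,"hand":8.54},
    {"x":3,"y":-1.9,"z":0.3,"az":-0.12},
    {"x":3,"y":-1.9,"z":0.3,"az":-0.12},
    {"x":3,"y":-1.9,"z":0.3,"az":-0.12},
    {"x":3,"y":-1.9,"z":0.3,"az":-0.12},
    {"x":3,"y":-1.9,"z":0.3,"az":-0.12},
    {"x":3,"y":-1.9,"z":0.3,"az":-0.12},
    {"x":3,"y":-1.9,"z":0.3,"az":-0.12},
    {"x":3,"y":-1.9,"z":0.3,"az":-0.12},
    {"x":3,"y":-1.9,"z":0.3,"az":-0.12},
  ],
  squeeze=60,
)

```text
invalid input
```

>>> drive_tool(
  series=[
    {"ax":0,"ay":0,"az":-0.12,"x":3,"y":-1.9,"z":0.3,"hand":8.5},
    {"ax":0,"ay":0,"az":-0.12,"x":3,"y":-1.9,"z":0.3,"hand":8.5},
    {"ax":0,"ay":0,"az":-0.12,"x":3,"y":-1.9,"z":0.3,"hand":8.5},
    {"ax":0,"ay":0,"az":-0.12,"x":3,"y":-1.9,"z":0.3,"hand":8.5},
    {"ax":0,"ay":0,"az":-0.12,"x":3,"y":-1.9,"z":0.3,"hand":8.5},
    {"ax":0,"ay":0,"az":-0.12,"x":3,"y":-1.9,"z":0.3,"hand":8.5},
    {"ax":0,"ay":0,"az":-0.12,"x":3,"y":-1.9,"z":0.3,"hand":8.5},
    {"ax":0,"ay":0,"az":-0.12,"x":3,"y":-1.9,"z":0.3,"hand":8.5},
    {"ax":0,"ay":0,"az":-0.12,"x":3,"y":-1.9,"z":0.3,"hand":8.5},
    {"ax":0,"ay":0,"az":-0.12,"x":3,"y":-1.9,"z":0.3,"hand":8.5},
  ],
  squeeze=60,
)

```text
time: 0.93
eef_pos: [0.4166, 0.3208, 0.2612]
orientation: [0.655, 0.756, -0.0, -0.0]
ft_force: [0.7, 0.6, -0.5]
opening: 0.0851
finger_force: 0.0
```

>>> drive_tool(
  series=[
    {"ax":0,"ay":0,"az":-0.073,"x":2.95,"y":-1.85,"z":0,"hand":8.5},
    {"ax":0,"ay":0,"az":-0.073,"x":2.95,"y":-1.85,"z":0,"hand":8.5},
    {"ax":0,"ay":0,"az":-0.073,"x":2.95,"y":-1.85,"z":0,"hand":8.5},
    {"ax":0,"ay":0,"az":-0.073,"x":2.95,"y":-1.85,"z":0,"hand":8.5},
    {"ax":0,"ay":0,"az":-0.073,"x":2.95,"y":-1.85,"z":0,"hand":8.5},
    {"ax":0,"ay":0,"az":-0.073,"x":2.95,"y":-1.85,"z":0,"hand":8.5},
    {"ax":0,"ay":0,"az":0,"x":0,"y":0,"z":0,"hand":8.5},
    {"ax":0,"ay":0,"az":0,"x":0,"y":0,"z":0,"hand":8.5},
    {"ax":0,"ay":0,"az":0,"x":0,"y":0,"z":0,"hand":8.5},
    {"ax":0,"ay":0,"az":0,"x":0,"y":0,"z":0,"hand":8.5},
  ],
  squeeze=60,
)

```text
time: 1.77
eef_pos: [0.5915, 0.212, 0.2613]
orientation: [0.801, 0.599, -0.0, -0.0]
ft_force: [-0.0, 0.0, -0.4]
opening: 0.0849
finger_force: 0.0
```

```bash
cat >> h.py <<'E'
from scipy.spatial.transform import Rotation as R
def wpose():
    s=status.get_state(); c=vision.get_calibration('wrist')
    T=np.eye(4);T[:3,:3]=R.from_quat(s['orientation']).as_matrix();T[:3,3]=s['eef_pos']
    return T@np.array(c['tool_from_camera'])
def wat(T,u,v,z):
    c=vision.get_calibration('wrist'); a=np.array([u-c['cx'],v-c['cy']]);r=np.hypot(*a);t=r/c['fx']
    d=T[:3,:3]@np.array([np.sin(t)*a[0]/r,-np.sin(t)*a[1]/r,-np.cos(t)]); return T[:3,3]+d*(z-T[2,3])/d[2]
def wproj(T,p):
    c=vision.get_calibration('wrist');q=T[:3,:3].T@(np.array(p)-T[:3,3]);h=np.hypot(q[0],q[1]);t=np.arctan2(h,-q[2])*c['fx']
    return c['cx']+t*q[0]/h, c['cy']-t*q[1]/h
E
python3 - <<'E'
from h import *
T=wpose(); im=snap('wrist','w1'); np.save('w1.npy',T)
hsv=cv2.cvtColor(im,cv2.COLOR_RGB2HSV)
m=cv2.inRange(hsv,(100,120,60),(130,255,255))
n,l,s,ce=cv2.connectedComponentsWithStats(m)
for i in range(1,n):
    if s[i][4]>300:
        ys,xs=np.where(l==i); 
        pts=np.array([wat(T,x,y,.11)[:2] for x,y in zip(xs[::5],ys[::5])])
        print(s[i],ce[i], np.round((pts.min(0)+pts.max(0))/2,4), np.round(np.ptp(pts,axis=0),4))
print(status.get_state()['eef_pos'])
E
```

```text
[ 402  174   45   45 1596] [423.7443609  195.96491228] [0.6819 0.2127] [0.0377 0.0382]
[ 283  191   73   71 4092] [319.17253177 226.35483871] [0.5922 0.2116] [0.0594 0.0601]
[ 284  321   92  104 6398] [326.0944045  376.01656768] [0.5553 0.0626] [0.0866 0.1359]
[0.59150593 0.21214883 0.26154116]
```

View pics/w1.png

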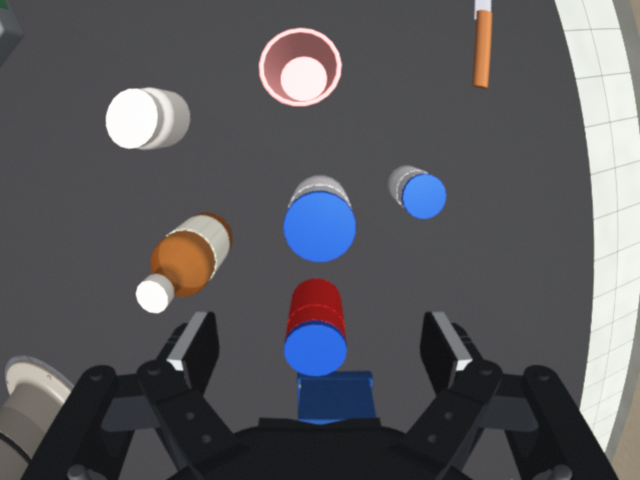

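The wrist view shows the tin's lid at (319,226) directly under the TCP, with the small tin at (424,196) and the red one at (316,348) clear of the fingers. Descending to grasp.

>>> drive_tool(
  series=[
    {"ax":0,"ay":0,"az":0,"x":0.07,"y":-0.05,"z":-3.5,"hand":8.5},
    {"ax":0,"ay":0,"az":0,"x":0,"y":0,"z":-3.5,"hand":8.5},
    {"ax":0,"ay":0,"az":0,"x":0,"y":0,"z":-3.5,"hand":8.5},
    {"ax":0,"ay":0,"az":0,"x":0,"y":0,"z":-3,"hand":8.5},
    {"ax":0,"ay":0,"az":0,"x":0,"y":0,"z":-3,"hand":8.5},
    {"ax":0,"ay":0,"az":0,"x":0,"y":0,"z":-2,"hand":8.5},
    {"ax":0,"ay":0,"az":0,"x":0,"y":0,"z":-1,"hand":8.5},
    {"ax":0,"ay":0,"az":0,"x":0,"y":0,"z":0,"hand":5},
    {"ax":0,"ay":0,"az":0,"x":0,"y":0,"z":0,"hand":5},
    {"ax":0,"ay":0,"az":0,"x":0,"y":0,"z":0,"hand":5},
  ],
  squeeze=60,
)

```text
time: 2.65
eef_pos: [0.5938, 0.2113, 0.0682]
orientation: [0.801, 0.598, 0.001, 0.0]
ft_force: [1.0, 0.8, -4.4]
opening: 0.059
finger_force: 64.9
```

>>> drive_tool(
  series=[
    {"ax":0,"ay":0,"az":0,"x":0,"y":0,"z":1,"hand":5},
    {"ax":0,"ay":0,"az":0,"x":0,"y":0,"z":2,"hand":5},
    {"ax":0,"ay":0,"az":0,"x":0,"y":0,"z":2.5,"hand":5},
    {"ax":0,"ay":0,"az":0,"x":0,"y":0,"z":2.5,"hand":5},
    {"ax":0,"ay":0,"az":0,"x":0,"y":0,"z":2.5,"hand":5},
    {"ax":0,"ay":0,"az":0,"x":0,"y":0,"z":2.5,"hand":5},
    {"ax":0,"ay":0,"az":0,"x":0,"y":0,"z":1,"hand":5},
    {"ax":0,"ay":0,"az":0,"x":0,"y":0,"z":0,"hand":5},
    {"ax":0,"ay":0,"az":0,"x":0,"y":0,"z":0,"hand":5},
    {"ax":0,"ay":0,"az":0,"x":0,"y":0,"z":0,"hand":5},
  ],
  squeeze=60,
)

```text
time: 3.48
eef_pos: [0.5922, 0.2104, 0.2046]
orientation: [0.802, 0.598, -0.001, -0.001]
ft_force: [0.0, 0.0, -4.4]
opening: 0.0589
finger_force: 65.8
```

Run:
```python
from h import *
T=wpose(); im=snap('wrist','w2'); np.save('w2.npy',T)
im=cv2.imread('pics/w1.png')
cv2.imwrite('pics/w1c.png',cv2.resize(im[360:430,285:390],None,fx=5,fy=5,interpolation=cv2.INTER_CUBIC))
c=[ 0.51290883,-0.12448042,1.27501806]
T=np.load('w1.npy')
for x,y in((.118,.045),(.118,-.045),(.091,.045),(.091,-.045)):print((x,y),np.subtract(wproj(T,W(c,(x,y,.096))),(285,360))*5)
```

```text
(0.118, 0.045) [ 61.3099406  298.91038025]
(0.118, -0.045) [459.40543639 295.4599139 ]
(0.091, 0.045) [ 64.33900443 377.38881825]
(0.091, -0.045) [448.18853887 373.78717797]
```

View pics/w1c.png

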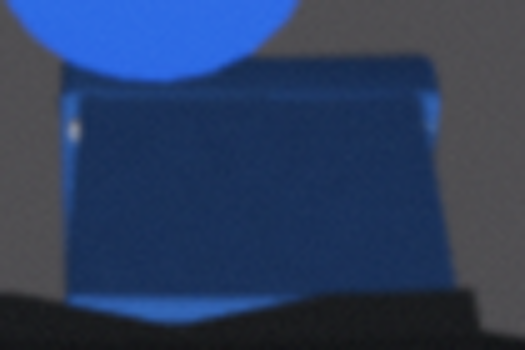

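The crop shows the fixed jaw's back top edge from (66,297) to (457,291). That is within about 1 px of the fitted pose, so the fit is confirmed. Carrying the tin over the bed.

>>> drive_tool(
  series=[
    {"ax":0,"ay":0,"az":0,"x":-0.4,"y":-1.7,"z":0.6,"hand":5},
    {"ax":0,"ay":0,"az":0,"x":-0.8,"y":-3.6,"z":0.4,"hand":5},
    {"ax":0,"ay":0,"az":0,"x":-0.8,"y":-3.6,"z":0,"hand":5},
    {"ax":0,"ay":0,"az":0,"x":-0.8,"y":-3.6,"z":0,"hand":5},
    {"ax":0,"ay":0,"az":0,"x":-0.8,"y":-3.6,"z":0,"hand":5},
    {"ax":0,"ay":0,"az":0,"x":-0.8,"y":-3.6,"z":0,"hand":5},
    {"ax":0,"ay":0,"az":0,"x":-0.8,"y":-3.6,"z":0,"hand":5},
    {"ax":0,"ay":0,"az":0,"x":-0.7,"y":-3.0,"z":0,"hand":5},
    {"ax":0,"ay":0,"az":0,"x":-0.4,"y":-1.8,"z":0,"hand":5},
    {"ax":0,"ay":0,"az":0,"x":0,"y":0,"z":0,"hand":5},
  ],
  squeeze=60,
)

```text
time: 4.37
eef_pos: [0.5288, -0.074, 0.2149]
orientation: [0.803, 0.596, -0.001, -0.001]
ft_force: [0.4, 0.1, -3.9]
opening: 0.0587
finger_force: 65.9
```

Run:
```python
from h import *
print(status.get_state()['eef_pos'],status.get_state()['orientation'])
snap('scene','s2');snap('top','t2')
c=[ 0.51290883,-0.12448042,1.27501806]
a=cv2.imread('pics/s2.png')[170:290,225:365]; b=cv2.imread('pics/t2.png')[200:320,320:460]
f=lambda i:cv2.resize(i,None,fx=3.2,fy=3.2,interpolation=cv2.INTER_CUBIC)
cv2.imwrite('pics/st2.png',np.hstack([f(a),f(b)])[:, :800] if 0 else cv2.resize(np.hstack([f(a),f(b)]),(800,343)))
```

```text
[ 0.52878023 -0.07395547  0.21488503] [ 8.02782454e-01  5.96270046e-01 -1.43401317e-03 -5.54299611e-04]
```

View pics/st2.png

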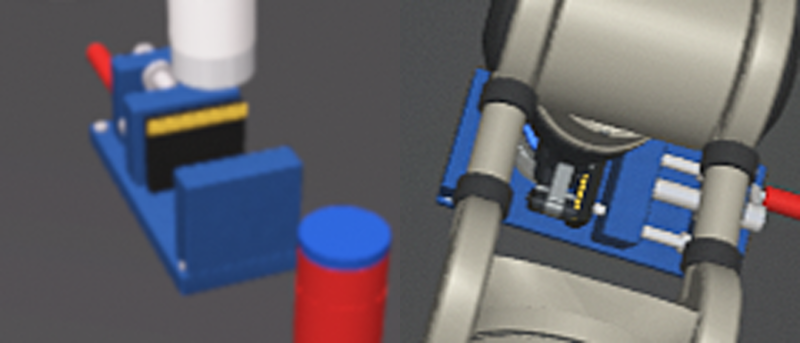

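The tin hangs over the jaw gap, with the pad's yellow strip at (197,118) on one side and the fixed jaw top at (240,165) on the other. I'll nudge +y and come down to just above the jaws for a close look.

>>> drive_tool(
  series=[
    {"ax":0,"ay":0,"az":0,"x":0.05,"y":0.3,"z":-0.5,"hand":5},
    {"ax":0,"ay":0,"az":0,"x":0,"y":0,"z":-1.5,"hand":5},
    {"ax":0,"ay":0,"az":0,"x":0,"y":0,"z":-1.5,"hand":5},
    {"ax":0,"ay":0,"az":0,"x":0,"y":0,"z":-0.7,"hand":5},
    {"ax":0,"ay":0,"az":0,"x":0,"y":0,"z":0,"hand":5},
    {"ax":0,"ay":0,"az":0,"x":0,"y":0,"z":0,"hand":5},
    {"ax":0,"ay":0,"az":0,"x":0,"y":0,"z":0,"hand":5},
    {"ax":0,"ay":0,"az":0,"x":0,"y":0,"z":0,"hand":5},
    {"ax":0,"ay":0,"az":0,"x":0,"y":0,"z":0,"hand":5},
    {"ax":0,"ay":0,"az":0,"x":0,"y":0,"z":0,"hand":5},
  ],
  squeeze=60,
)

```text
time: 5.3
eef_pos: [0.5309, -0.0674, 0.1749]
orientation: [0.802, 0.598, 0.0, 0.0]
ft_force: [-0.5, -0.4, -3.9]
opening: 0.0587
finger_force: 66.0
```

Run:
```python
from h import *
s=status.get_state();print(s['eef_pos'],s['ft_force'])
T=wpose();snap('wrist','w3');np.save('w3.npy',T)
a=cv2.imread('pics/w3.png')[110:350,170:470]
cv2.imwrite('pics/w3c.png',cv2.resize(a,None,fx=2.5,fy=2.5,interpolation=cv2.INTER_CUBIC))
c=[ 0.51290883,-0.12448042,1.27501806]
for p in((.118,.045,.096),(.118,-.045,.096),(.091,.045,.096),(.091,-.045,.096)):print(p,np.subtract(wproj(T,W(c,p)),(170,110))*2.5)
p=s['eef_pos'].copy();zb=p[2]-.068
for k in range(-60,61,30):
    q=p+[.2914*.03*np.cos(np.radians(k))-.9566*.03*np.sin(np.radians(k)),.9566*.03*np.cos(np.radians(k))+.2914*.03*np.sin(np.radians(k)),0]
    print(k,[np.subtract(wproj(T,[q[0],q[1],z]),(170,110))*2.5 for z in(zb,zb+.11)])
```

```text
[ 0.53093189 -0.06738275  0.1748663 ] [-0.49802435 -0.39259896 -3.94776028]
(0.118, 0.045, 0.096) [180.54018628 137.23797761]
(0.118, -0.045, 0.096) [556.40423914 139.31423273]
(0.091, 0.045, 0.096) [184.49648547 246.73729529]
(0.091, -0.045, 0.096) [551.24593628 248.79667882]
-60 [array([479.51393028, 324.06816847]), array([571.37306699, 577.62761211])]
-30 [array([434.50236826, 278.68022609]), array([492.20725098, 504.01261944])]
0 [array([370.13984448, 261.39157367]), array([368.80046915, 474.64294203])]
30 [array([305.58555985, 277.94999222]), array([245.11351691, 502.66622579])]
60 [array([260.06816967, 322.83544496]), array([165.24188394, 575.44420107])]
```

View pics/w3c.png

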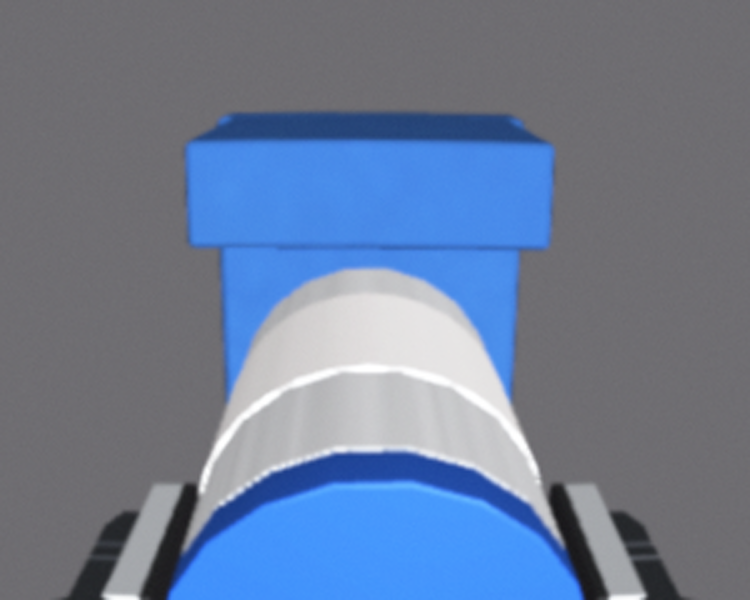

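The fixed jaw's front edge is at v=246 and the tin's bottom front at v=268, which makes the gap about 3.5 mm. I'll shift back 1.5 mm to centre it, then lower.

>>> drive_tool(
  series=[
    {"ax":0,"ay":0,"az":0,"x":-0.05,"y":-0.15,"z":0,"hand":5},
    {"ax":0,"ay":0,"az":0,"x":0,"y":0,"z":-1,"hand":5},
    {"ax":0,"ay":0,"az":0,"x":0,"y":0,"z":-1.5,"hand":5},
    {"ax":0,"ay":0,"az":0,"x":0,"y":0,"z":-1.5,"hand":5},
    {"ax":0,"ay":0,"az":0,"x":0,"y":0,"z":-1.5,"hand":5},
    {"ax":0,"ay":0,"az":0,"x":0,"y":0,"z":-1.5,"hand":5},
    {"ax":0,"ay":0,"az":0,"x":0,"y":0,"z":-1,"hand":5},
    {"ax":0,"ay":0,"az":0,"x":0,"y":0,"z":-0.4,"hand":5},
    {"ax":0,"ay":0,"az":0,"x":0,"y":0,"z":0,"hand":5},
    {"ax":0,"ay":0,"az":0,"x":0,"y":0,"z":0,"hand":5},
  ],
  squeeze=60,
)

```text
time: 6.18
eef_pos: [0.5305, -0.0689, 0.0906]
orientation: [0.802, 0.598, 0.0, 0.0]
ft_force: [0.1, 0.2, -3.6]
opening: 0.059
finger_force: 66.1
```

>>> drive_tool(
  series=[
    {"ax":0,"ay":0,"az":0,"x":0,"y":0,"z":-0.15,"hand":5},
    {"ax":0,"ay":0,"az":0,"x":0,"y":0,"z":-0.1,"hand":5},
    {"ax":0,"ay":0,"az":0,"x":0,"y":0,"z":0,"hand":5},
    {"ax":0,"ay":0,"az":0,"x":0,"y":0,"z":0,"hand":6.5},
    {"ax":0,"ay":0,"az":0,"x":0,"y":0,"z":0,"hand":8},
    {"ax":0,"ay":0,"az":0,"x":0,"y":0,"z":0,"hand":8.2},
    {"ax":0,"ay":0,"az":0,"x":0,"y":0,"z":0,"hand":8.2},
    {"ax":0,"ay":0,"az":0,"x":0,"y":0,"z":0,"hand":8.2},
    {"ax":0,"ay":0,"az":0,"x":0,"y":0,"z":0,"hand":8.2},
    {"ax":0,"ay":0,"az":0,"x":0,"y":0,"z":0,"hand":8.2},
  ],
  squeeze=60,
)

```text
time: 7.02
eef_pos: [0.5303, -0.0688, 0.0879]
orientation: [0.802, 0.598, 0.0, 0.0]
ft_force: [-0.3, 0.6, -0.0]
opening: 0.0823
finger_force: 0.0
```

>>> drive_tool(
  series=[
    {"ax":0,"ay":0,"az":0,"x":0,"y":0,"z":1,"hand":8.2},
    {"ax":0,"ay":0,"az":0,"x":0,"y":0,"z":3,"hand":8.2},
    {"ax":0,"ay":0,"az":0,"x":0,"y":0,"z":4,"hand":8.2},
    {"ax":0,"ay":0,"az":0,"x":0,"y":0,"z":4,"hand":8.2},
    {"ax":0,"ay":0,"az":0,"x":-0.5,"y":-2.6,"z":1,"hand":8.2},
    {"ax":0,"ay":0,"az":0,"x":-0.7,"y":-3.6,"z":0,"hand":8.2},
    {"ax":0,"ay":0,"az":0,"x":-0.7,"y":-3.6,"z":0,"hand":8.2},
    {"ax":0,"ay":0,"az":0,"x":-0.7,"y":-3.6,"z":0,"hand":8.2},
    {"ax":0,"ay":0,"az":0,"x":-0.7,"y":-3.6,"z":0,"hand":8.2},
    {"ax":0,"ay":0,"az":0,"x":-0.7,"y":-3.6,"z":0,"hand":8.2},
  ],
  squeeze=60,
)

```text
time: 7.85
eef_pos: [0.4896, -0.2764, 0.2189]
orientation: [0.802, 0.598, 0.0, 0.0]
ft_force: [1.5, 0.5, 0.3]
opening: 0.0824
finger_force: 0.0
```

Run:
```python
from h import *
import time
vision.camera('wrist');vision.camera('wrist')
s=status.get_state();print(s['eef_pos'],s['orientation'])
T=wpose();im=snap('wrist','w4');np.save('w4.npy',T)
c=[ 0.51290883,-0.12448042,1.27501806]
for a in(.37,.39,.41,.43,.45):
    y=-.036*np.sin(2*np.pi*a);z=.08+.036*np.cos(2*np.pi*a)
    print(a,y,z,[np.round(wproj(T,W(c,(x,y,z)))) for x in(-.113,-.15,-.185)])
h=cv2.cvtColor(im,cv2.COLOR_RGB2HSV);m=cv2.inRange(h,(0,150,80),(8,255,255))|cv2.inRange(h,(172,150,80),(180,255,255))
n,l,st,ce=cv2.connectedComponentsWithStats(m)
for i in range(1,n):
    if st[i][4]>150:print(st[i],ce[i],cv2.minAreaRect(np.argwhere(l==i)[:,::-1].astype(np.float32)))
```

```text
[ 0.48890684 -0.27974595  0.21833846] [ 8.03143847e-01  5.95784074e-01 -5.16325494e-04  1.01544716e-03]
0.37 -0.02624287058717081 0.05535630418656721 [array([323., 173.]), array([323., 217.]), array([323., 256.])]
0.39 -0.022947263630952834 0.05226152326007159 [array([319., 172.]), array([319., 216.]), array([319., 255.])]
0.41 -0.01928976461924389 0.04960419468192747 [array([314., 172.]), array([315., 215.]), array([315., 254.])]
0.43 -0.015328054496342622 0.04742622611122331 [array([310., 172.]), array([310., 214.]), array([310., 253.])]
0.45 -0.011124611797498109 0.045761965413374475 [array([305., 172.]), array([305., 214.]), array([306., 252.])]
[ 307  173   20   84 1639] [316.49176327 214.22635754] ((316.5, 214.5), (83.0, 19.0), 90.0)
```

View pics/w4.png

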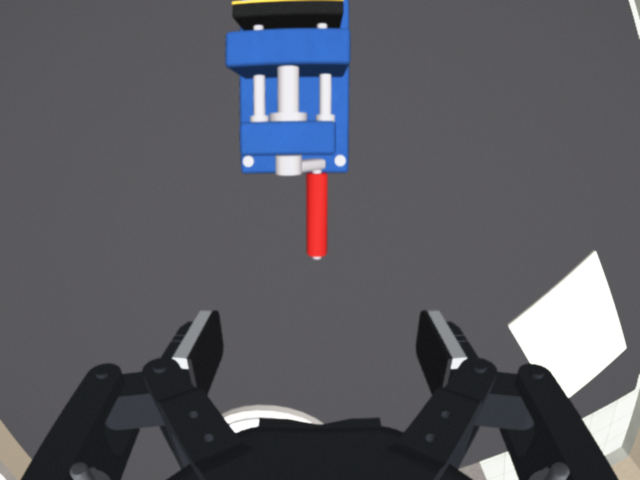

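The handle sleeve runs from (317,173) to (317,257). That puts the crank at about 1.40 turns, with the handle at clamp y -21 and z 51 mm, so the opening is 70 mm. Descending to pinch it.

>>> drive_tool(
  series=[
    {"ax":0,"ay":0,"az":0,"x":0.06,"y":0.55,"z":-2.6,"hand":6},
    {"ax":0,"ay":0,"az":0,"x":0,"y":0,"z":-3.5,"hand":5},
    {"ax":0,"ay":0,"az":0,"x":0,"y":0,"z":-3.5,"hand":5},
    {"ax":0,"ay":0,"az":0,"x":0,"y":0,"z":-3.5,"hand":5},
    {"ax":0,"ay":0,"az":0,"x":0,"y":0,"z":-2.5,"hand":5},
    {"ax":0,"ay":0,"az":0,"x":0,"y":0,"z":-2,"hand":5},
    {"ax":0,"ay":0,"az":0,"x":0,"y":0,"z":-1,"hand":5},
    {"ax":0,"ay":0,"az":0,"x":0,"y":0,"z":0,"hand":5},
    {"ax":0,"ay":0,"az":0,"x":0,"y":0,"z":0,"hand":3.5},
    {"ax":0,"ay":0,"az":0,"x":0,"y":0,"z":0,"hand":3},
  ],
  squeeze=50,
)

```text
time: 8.83
eef_pos: [0.4918, -0.2696, 0.0334]
orientation: [0.801, 0.598, 0.0, 0.001]
ft_force: [-0.2, -0.9, -0.4]
opening: 0.0303
finger_force: 0.0
```

>>> drive_tool(
  series=[
    {"ax":0,"ay":0,"az":0,"x":-0.2,"y":-0.45,"z":0,"hand":3},
    {"ax":0,"ay":0,"az":0,"x":0,"y":0,"z":0,"hand":3},
    {"ax":0,"ay":0,"az":0,"x":0,"y":0,"z":0,"hand":2},
    {"ax":0,"ay":0,"az":0,"x":0,"y":0,"z":0,"hand":1},
    {"ax":0,"ay":0,"az":0,"x":0,"y":0,"z":0,"hand":1},
    {"ax":0,"ay":0,"az":0,"x":0,"y":0,"z":0,"hand":1},
    {"ax":0,"ay":0,"az":0,"x":0,"y":0,"z":0,"hand":1},
    {"ax":0,"ay":0,"az":0,"x":0,"y":0,"z":0,"hand":1},
    {"ax":0,"ay":0,"az":0,"x":0,"y":0,"z":0,"hand":1},
    {"ax":0,"ay":0,"az":0,"x":0,"y":0,"z":0,"hand":1},
  ],
  squeeze=50,
)

```text
time: 9.67
eef_pos: [0.4888, -0.2742, 0.0325]
orientation: [0.802, 0.598, -0.0, 0.0]
ft_force: [-2.4, -1.0, 6.0]
opening: 0.0165
finger_force: 48.6
```

Run:
```python
import numpy as np
a=.40+.022*np.arange(31);t=2*np.pi*a
P=100*np.c_[.9566*.036*np.sin(t),-.2914*.036*np.sin(t),.036*np.cos(t)]
P=np.round(P,2)
for i,d in enumerate(np.diff(P,axis=0)):print(i,round(a[i+1],3),np.round(d,2))
```

```text
0 0.422 [-0.4   0.13 -0.27]
1 0.444 [-0.43  0.13 -0.2 ]
2 0.466 [-0.46  0.14 -0.14]
3 0.488 [-0.47  0.14 -0.07]
4 0.51 [-0.48  0.15  0.  ]
5 0.532 [-0.47  0.14  0.06]
6 0.554 [-0.46  0.14  0.14]
7 0.576 [-0.43  0.13  0.19]
8 0.598 [-0.41  0.13  0.26]
9 0.62 [-0.37  0.11  0.32]
10 0.642 [-0.32  0.1   0.36]
11 0.664 [-0.27  0.08  0.41]
12 0.686 [-0.22  0.07  0.44]
13 0.708 [-0.15  0.04  0.47]
14 0.73 [-0.1   0.03  0.49]
15 0.752 [-0.02  0.01  0.5 ]
16 0.774 [ 0.04 -0.01  0.49]
17 0.796 [ 0.1  -0.03  0.49]
18 0.818 [ 0.17 -0.06  0.46]
19 0.84 [ 0.22 -0.06  0.44]
20 0.862 [ 0.28 -0.09  0.4 ]
21 0.884 [ 0.34 -0.1   0.36]
22 0.906 [ 0.37 -0.12  0.3 ]
23 0.928 [ 0.41 -0.12  0.25]
24 0.95 [ 0.45 -0.14  0.18]
25 0.972 [ 0.46 -0.14  0.12]
26 0.994 [ 0.47 -0.14  0.06]
27 1.016 [ 0.48 -0.15 -0.02]
28 1.038 [ 0.46 -0.14 -0.08]
29 1.06 [ 0.46 -0.14 -0.15]
```

>>> drive_tool(
  series=[
    {"ax":0,"ay":0,"az":0,"x":-0.4,"y":0.13,"z":-0.27,"hand":1},
    {"ax":0,"ay":0,"az":0,"x":-0.43,"y":0.13,"z":-0.2,"hand":1},
    {"ax":0,"ay":0,"az":0,"x":-0.46,"y":0.14,"z":-0.14,"hand":1},
    {"ax":0,"ay":0,"az":0,"x":-0.47,"y":0.14,"z":-0.07,"hand":1},
    {"ax":0,"ay":0,"az":0,"x":-0.48,"y":0.15,"z":0,"hand":1},
    {"ax":0,"ay":0,"az":0,"x":-0.47,"y":0.14,"z":0.06,"hand":1},
    {"ax":0,"ay":0,"az":0,"x":-0.46,"y":0.14,"z":0.14,"hand":1},
    {"ax":0,"ay":0,"az":0,"x":-0.43,"y":0.13,"z":0.19,"hand":1},
    {"ax":0,"ay":0,"az":0,"x":0,"y":0,"z":0,"hand":1},
    {"ax":0,"ay":0,"az":0,"x":0,"y":0,"z":0,"hand":1},
  ],
  squeeze=50,
)

```text
time: 10.5
eef_pos: [0.4528, -0.2632, 0.0294]
orientation: [0.802, 0.598, 0.0, 0.0]
ft_force: [0.9, -3.2, 7.4]
opening: 0.0161
finger_force: 49.1
```

>>> drive_tool(
  series=[
    {"ax":0,"ay":0,"az":0,"x":-0.41,"y":0.13,"z":0.26,"hand":1},
    {"ax":0,"ay":0,"az":0,"x":-0.37,"y":0.11,"z":0.32,"hand":1},
    {"ax":0,"ay":0,"az":0,"x":-0.32,"y":0.1,"z":0.36,"hand":1},
    {"ax":0,"ay":0,"az":0,"x":-0.27,"y":0.08,"z":0.41,"hand":1},
    {"ax":0,"ay":0,"az":0,"x":-0.22,"y":0.07,"z":0.44,"hand":1},
    {"ax":0,"ay":0,"az":0,"x":-0.15,"y":0.04,"z":0.47,"hand":1},
    {"ax":0,"ay":0,"az":0,"x":-0.1,"y":0.03,"z":0.49,"hand":1},
    {"ax":0,"ay":0,"az":0,"x":-0.02,"y":0.01,"z":0.5,"hand":1},
    {"ax":0,"ay":0,"az":0,"x":0.04,"y":-0.01,"z":0.49,"hand":1},
    {"ax":0,"ay":0,"az":0,"x":0,"y":0,"z":0,"hand":1},
  ],
  squeeze=50,
)

```text
time: 11.33
eef_pos: [0.434, -0.2576, 0.0661]
orientation: [0.802, 0.598, -0.001, -0.0]
ft_force: [-0.4, -5.0, 0.5]
opening: 0.0161
finger_force: 49.2
```

>>> drive_tool(
  series=[
    {"ax":0,"ay":0,"az":0,"x":0.1,"y":-0.03,"z":0.49,"hand":1},
    {"ax":0,"ay":0,"az":0,"x":0.17,"y":-0.06,"z":0.46,"hand":1},
    {"ax":0,"ay":0,"az":0,"x":0.22,"y":-0.06,"z":0.44,"hand":1},
    {"ax":0,"ay":0,"az":0,"x":0.28,"y":-0.09,"z":0.4,"hand":1},
    {"ax":0,"ay":0,"az":0,"x":0.34,"y":-0.1,"z":0.36,"hand":1},
    {"ax":0,"ay":0,"az":0,"x":0.37,"y":-0.12,"z":0.3,"hand":1},
    {"ax":0,"ay":0,"az":0,"x":0.41,"y":-0.12,"z":0.25,"hand":1},
    {"ax":0,"ay":0,"az":0,"x":0.45,"y":-0.14,"z":0.18,"hand":1},
    {"ax":0,"ay":0,"az":0,"x":0.46,"y":-0.14,"z":0.12,"hand":1},
    {"ax":0,"ay":0,"az":0,"x":0,"y":0,"z":0,"hand":1},
  ],
  squeeze=50,
)

```text
time: 12.17
eef_pos: [0.4605, -0.266, 0.0965]
orientation: [0.801, 0.598, -0.002, -0.002]
ft_force: [-8.3, -3.2, 10.5]
opening: 0.0165
finger_force: 50.6
```

>>> drive_tool(
  series=[
    {"ax":0,"ay":0,"az":0,"x":0.47,"y":-0.14,"z":0.06,"hand":1},
    {"ax":0,"ay":0,"az":0,"x":0.48,"y":-0.15,"z":-0.02,"hand":1},
    {"ax":0,"ay":0,"az":0,"x":0.46,"y":-0.14,"z":-0.08,"hand":1},
    {"ax":0,"ay":0,"az":0,"x":0.46,"y":-0.14,"z":-0.15,"hand":1},
    {"ax":0,"ay":0,"az":0,"x":0.2,"y":-0.06,"z":-0.08,"hand":1},
    {"ax":0,"ay":0,"az":0,"x":0,"y":0,"z":0,"hand":1},
    {"ax":0,"ay":0,"az":0,"x":0,"y":0,"z":0,"hand":1},
    {"ax":0,"ay":0,"az":0,"x":0,"y":0,"z":0,"hand":1},
    {"ax":0,"ay":0,"az":0,"x":0,"y":0,"z":0,"hand":1},
    {"ax":0,"ay":0,"az":0,"x":0,"y":0,"z":0,"hand":1},
  ],
  squeeze=50,
)

```text
time: 13.0
eef_pos: [0.4831, -0.2727, 0.0942]
orientation: [0.802, 0.598, -0.0, 0.0]
ft_force: [-0.1, -4.2, 7.6]
opening: 0.0166
finger_force: 50.2
```

>>> drive_tool(
  series=[
    {"ax":0,"ay":0,"az":0,"x":0,"y":0,"z":0,"hand":2.5},
    {"ax":0,"ay":0,"az":0,"x":0,"y":0,"z":0,"hand":4},
    {"ax":0,"ay":0,"az":0,"x":0,"y":0,"z":0,"hand":5},
    {"ax":0,"ay":0,"az":0,"x":0,"y":0,"z":0,"hand":5},
    {"ax":0,"ay":0,"az":0,"x":0,"y":0,"z":1,"hand":5},
    {"ax":0,"ay":0,"az":0,"x":0,"y":0,"z":3,"hand":5},
    {"ax":0,"ay":0,"az":0,"x":0,"y":0,"z":4,"hand":5},
    {"ax":0,"ay":0,"az":0,"x":0,"y":0,"z":4,"hand":5},
    {"ax":0,"ay":0,"az":0,"x":0,"y":0,"z":2,"hand":5},
    {"ax":0,"ay":0,"az":0,"x":0,"y":0,"z":0,"hand":5},
  ],
  squeeze=50,
)

```text
time: 13.83
eef_pos: [0.4852, -0.2734, 0.2399]
orientation: [0.801, 0.598, 0.001, 0.005]
ft_force: [0.1, 0.1, 0.1]
opening: 0.0501
finger_force: 0.0
```

Run:
```python
from h import *
vision.camera('wrist')
T=wpose();snap('wrist','w5');np.save('w5.npy',T);snap('scene','s5');snap('top','t5')
c=[ 0.51290883,-0.12448042,1.27501806]
a=cv2.imread('pics/w5.png')[0:240,220:400]; b=cv2.imread('pics/s5.png')[170:290,230:390]
cv2.imwrite('pics/f5.png',np.hstack([cv2.resize(a,(390,520),interpolation=cv2.INTER_CUBIC),cv2.resize(b,(400,300),interpolation=cv2.INTER_CUBIC)[:,:] if 0 else cv2.copyMakeBorder(cv2.resize(b,(400,300),interpolation=cv2.INTER_CUBIC),0,220,0,0,cv2.BORDER_CONSTANT)]))
k=390/180
for p in((.031,.04,.094),(.031,-.04,.094),(.0375,.04,.094),(.0375,-.04,.094),(.015,.045,.094)):print(p,np.subtract(wproj(T,W(c,p)),(220,0))*k)
for cr in (2.04,2.06,2.08):
    t=2*np.pi*cr; print(cr,[np.subtract(wproj(T,W(c,(x,-.036*np.sin(t),.08+.036*np.cos(t)))),(220,0))*k for x in(-.113,-.185)])
```

```text
(0.031, 0.04, 0.094) [55.52935348  5.55529823]
(0.031, -0.04, 0.094) [283.45075551   2.1144973 ]
(0.0375, 0.04, 0.094) [ 56.07752105 -10.55196193]
(0.0375, -0.04, 0.094) [283.38556935 -14.07935528]
(0.015, 0.045, 0.094) [40.45409133 47.14527007]
2.04 [array([190.72428248, 405.64098133]), array([191.14290883, 607.17754021])]
2.06 [array([203.79543569, 405.01622827]), array([203.25291152, 605.68342822])]
2.08 [array([216.09753488, 404.16733079]), array([214.66638005, 603.6096389 ])]
```

View pics/f5.png

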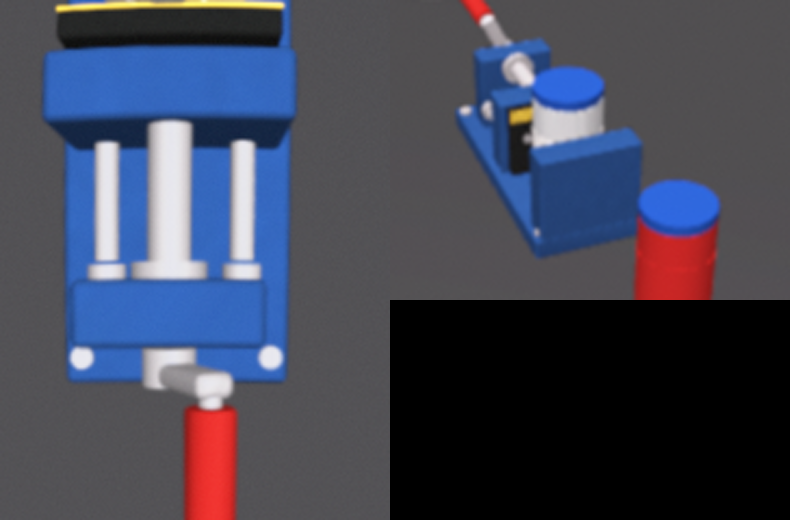

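The handle sleeve's axis is at u=211, so the crank stands at about 2.07 turns. The pad's front edge at v≈3 reads clamp x≈31, which is 60 mm from the fixed jaw. The tin is therefore against the fixed jaw with the pad pushed back about 6.8 mm. It stands upright and the gripper is clear, so I'll do one numeric check of the pad and then hand in.

Run:
```python
from h import *
c=[ 0.51290883,-0.12448042,1.27501806]
def clx(T,u,v,z=.094):
    p=wat(T,u,v,z)[:2]-c[:2];return 1e3*(np.cos(c[2])*p[0]+np.sin(c[2])*p[1])
for f in('w4','w5'):
    im=cv2.imread(f'pics/{f}.png').astype(int);T=np.load(f+'.npy')
    col=im[:60,275:305].mean(1)
    y=np.where((col[:,2]>150)&(col[:,0]<120))[0]; b=np.where(col[:,0]>120)[0]; b=b[b>5]
    print(f,'yellow rows',y,'jaw front row',b[:1],'clamp x',clx(T,290,y.min()) if len(y) else None, clx(T,290,b[0]))
s=status.get_state();print(s['time'],s['ft_force'])
job.job_done()
```

```text
w4 yellow rows [0] jaw front row [28] clamp x 19.506292466561764 -2.5580248885047108
w5 yellow rows [1 2 3] jaw front row [22] clamp x 30.505199894880104 12.739517719047443
14.0333 [ 0.02161328  0.43216436 -0.27074204]
the job is handed in; nothing more can be done
```

The blue-lid tin stands upright against the clamp's fixed jaw, with the pad pushed back an estimated 6–7 mm (a firm grip needs 4), the gripper clear and the bystanders never approached; the job was handed in at about 14 s.

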